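Lay the cocoa tray to its moulded outlines

TASK

Lay the hospitality tray: each thing goes flat inside its raised outline. The white mug stands in the round outline with its handle over the handle-shaped loop, the brown cocoa jar stands in the plain circle, and the teaspoon, now standing in the spotted mug, lies flat in the spoon-shaped outline, bowl of the spoon at the wide end and hollow side up. Set mug and jar down gently, and leave the spotted mug standing and the tea box where it is.

Things in the scene. Friction and masses are not known exactly. Their poses are not given: they have to be found in the camera images.
- tray: grey moulded tray, fixed on the worktop, 210 (x) x 264 (y) x 12 mm with a rounded rim; origin under its centre, x towards its far side, y to its left, z up. Its inner floor is 6 mm above the worktop. Dark round beads 5 mm wide standing 3.5 mm above that floor outline the three places: mug on the left, jar on the right, spoon lengthwise between them.
- mug_place (a point): centre, on the tray's floor, of the round mug outline (free inner diameter 92 mm); a loop for the handle joins it on the near side. In the tray's frame 30 mm ahead and 67 mm to the left; tray's axes
- handle_mark (a point): point on the tray's floor inside the handle loop, 60 mm from mug_place along the tray's -x (near side); the mug's handle belongs right above it. The loop is 21 mm wide over the beads' middles and reaches 71 mm from mug_place
- jar_place (a point): centre, on the tray's floor, of the jar's circle (free inner diameter 75 mm), 15 mm nearer than and 78 mm right of the tray's centre; tray's axes
- spoon_place (a point): centre, on the tray's floor, of the spoon outline, 158 mm long along the tray's x and closed all round: wide round end (51 mm) at +x for the bowl of the spoon, slim end (29 mm) at -x for the handle, sizes over the beads' middles, the free space being 5 mm less; tray's axes
- mug: white ribbed mug, 60 mm high, 86 mm across, wall about 6 mm, 0.24 kg; loose, upright. Origin on its underside, z up; the body's axis is 11 mm along +y from it and the handle points to -y: a flat loop 10 mm thick (along x), top bar 44 to 52 mm high, outer side 54 mm and body wall 32 mm from the origin
- mug_foot (a point): centre of the mug's underside (on the body's axis)
- mug_handle (a point): middle of the handle loop's outer bar, 49 mm along -y from the mug's origin, 32 mm high
- jar: closed brown glass jar of cocoa, 69 mm diameter, sides straight up to 66 mm, then a sloping shoulder; the fixed tan lid, 63 mm diameter, reaches from 84 to 100 mm height and bears the jar's weight; about 0.3 kg; loose and upright; origin at the centre of its underside, z up
- spoon: steel teaspoon, 139 mm long, 20 g; starts leaning in the spotted mug, bowl down, axis about 38 deg off vertical, handle end 110 mm up. Origin mid-length, on the plane it lies on; +x to the bowl's tip, z out of the hollow side. Bowl 30 mm wide, touches the ground 45 mm from the origin; handle 18 mm wide, 3 mm thick 55 mm from the origin, arching up to 10 mm at mid-length
- pot: tall dark-blue spotted mug with its handle at -y, loose, 77 mm high, 80 mm across, hollow, serving as cutlery pot for the spoon; origin on its underside, the body's axis 12 mm along +y from it, z up. It stays standing on the worktop.
- tea_box: cardboard tea box, 66x145x75 mm, behind the tray; origin at the centre of its underside. Leave it. A wall boiler hangs above it: from 0.70 m ahead of the robot's base on and from y = -0.21 to 0.18, its underside 0.37 m above the worktop. Right of the tray (y below -0.2) a microwave 0.26 m high stands from 0.59 m ahead on
- spoon_bowl (a point): point at the middle of the spoon's bowl, 52 mm along +x from the spoon's origin
Things that resemble listed ones, but are neither listed nor needed, are in the scene too. There is more than one size of the jar; the job needs the larger.

How it is judged (in metres and radians):
At the end, for the whole second after the job is handed in: Mug and jar upright on the tray floor within 6 mm of their places, handle within 20 mm of its mark; spoon flat, hollow up, bowl at the wide end, within 12 mm and 0.15 rad; all at rest; spotted mug upright on the worktop; tea box within 40 mm of its start (horizontal distance between mug_foot and mug_place below 0.006 m and z of mug_foot in the frame of mug_place below 0.0025 m and angle between each of mug, jar's own z axis and vertical below 0.05 rad and horizontal distance between mug_handle and handle_mark below 0.02 m and horizontal distance between jar and jar_place below 0.006 m and z of jar in the frame of jar_place below 0.0025 m and horizontal distance between spoon and spoon_place below 0.012 m and angle between the x axis of spoon and the x axis of tray, either way round below 0.15 rad and x of spoon_bowl in the frame of spoon_place above 0.03 m and z of spoon in the frame of spoon_place below 0.003 m and angle between each of spoon, pot's own z axis and vertical below 0.15 rad and linear speed of each of mug, jar, spoon below 0.02 m/s and height (world z) of pot below 0.01 m and distance of tea_box from where it was at the start of the episode below 0.04 m); the robot touches nothing.
It fails at once if the spotted mug is tipped over or the mug or jar is knocked over (angle between pot's own z axis and vertical above 0.7 rad or angle between any of mug, jar's own z axis and vertical above 0.9 rad).
It fails at once if the mug or jar is dropped or pressed hard on the tray (over 60 N) (contact force between any of mug, jar and tray above 60 N).
It fails at once if the tea box is pushed away (distance of tea_box from where it was at the start of the episode above 0.04 m).
It also fails if it takes over 72 s, if anything falls off the work surface, if the arm or the gripper's body presses on something with over 40 N, if the wrist force passes 120 N, or if a joint passes its speed limit or range.

ROBOT

A 6-joint arm with a two-finger parallel gripper is mounted at the origin on a cart in front of the work surface, level with it; the furniture and walls round the work are solid. World frame = base frame: x ahead of the robot, y to its left, z up, the work surface at z = 0. Lengths are in mm, angles in rad, forces in N, time in s.
With the tool pointing down it reaches from about 325 to 1000 mm from the base axis. Payload 5.1 kg.
Tool frame: the origin (TCP) lies on the centre line of the jaws, within the pads' length; the fingertips stand 19 mm ahead of it and the grasp point (between the pads) is the TCP; z points along the fingers, y is the line along which they close (so a half turn about z gives the same grasp; the last joint's range is limited). The gripper opens to 85 mm and grips with 20 to 120 N. Pads are 22 mm wide; open, the fingers measure 114 mm over their backs; the gripper's body (76 mm by 85 mm) begins 54 mm behind the grasp point. The pads swing forward as they close: fully open they stand 13 mm farther back than shut.
Start: joints at [1.215, 0.124, 1.65, -0, 1.367, -0.083], TCP at [175.15, 625.945, 250.322] pointing down, gripper open.
Joint ranges: [-2.61, 2.61], [-1.02, 2.33], [0.03, 2.71], [-1.35, 4.49], [0.32, 2.68], [-2.91, 2.91]. Speed limits (rad/s): [2.57, 2.57, 3.14, 3.14, 3.14, 3.14].

INTERFACE

Orientations are given as a unit quaternion [x, y, z, w].
In Python, from bench import bot, cams gives the robot as it stands.
- The arm moves only by the tool play_rows, never from a script. Its argument "increments" is a list that holds one entry, the list of rows, each a list of 7 numbers: the shift along the tool's x, y, z in m, then the turn, a rotation vector about the tool's x, y, z in units of 10 degrees (1.0 is 10 degrees), then the closure, from 0 (fully open) to 1 (shut). In form: [[[x, y, z, ax, ay, az, gripper], ...]]. A call has 1 to 20 rows; each row is the pose to reach, as a shift and turn from the pose commanded when the call began, along the tool's axes at that moment; what a row does not reach only later rows make up. A row lasts 1/8 s, in which the tool goes at most 62.5 mm and 10.7 degrees, less where a joint would pass 70% of its speed; a pose out of reach is approached as far as the arm can. A call with a gripper value outside its range is refused whole. The fingers move at their own pace and stop on an object; "newtons" is the grip in N (left out, the last holds). Time passes only in rows, so rows that repeat a pose let the fingers close. It gives the time, the measured TCP pose, the force, the opening and the grip force at its end, in the units of the state.
- bot.get_obs(): the state, without advancing time (a new reading comes with each control period).
- cams.grab_frame(name): name is "scene" or "top"; returns a dict with "image" (384x512x3 uint8, red, green, blue), "mtx" (3x3 intrinsics, pixels), "D" ([k1, k2, p1, p2, k3] as OpenCV has them; the pictures are not rectified), "pose" (4x4, takes a point from camera to world coordinates). Camera axes: x right, y down, z forward; pixel columns grow to the right and rows downward; lengths in mm; the calibration is good to about 2 mm. A picture is of the moment at which its call begins. There is no depth.
- bot.hand_in(): hands the job in; it is judged then, once.
The state is a dict: "time": time; "joint_pos": joint angles; "dq": joint speeds; "effort": joint torques, N m; "position": TCP position; "tcp_rot": TCP orientation; "wrist_force": force on the tool from outside, world axes, zero at the start; "torque": the same for the moment, N m; "grip_width": opening from 0.0 (shut) to 1.0 (fully open); "finger_force": force on a finger pad.
Only numpy, scipy, OpenCV 4.12 (cv2) and the standard library are available. Lean on these libraries where they do the work, as an engineer would, in place of code of your own. Each camera call takes 0.05 s, during which the arm holds its last target. There are 200 camera calls.

## Working session

There is one attempt and no reset: what is moved stays moved. The work goes in short steps, Python scripts to look and compute and a tool call to move; the robot and the scene stay as the last step left them, time stands still between calls to the robot, and variables do not carry over. Pictures are saved under pics/ and viewed, at most 10 in all, crops included, and the job is handed in when it is done.

Besides the shell and the picture viewer there is one more tool, called after "Request:" as name([rows], argument=value, ...), one row to a line, values as JSON. play_rows: Moves the arm, as the interface text tells. Its arguments: {"type":"object","properties":{"increments":{"type":"array"},"newtons":{"type":"number"}},"required":["increments"]}

```bash
mkdir -p pics; python3 - <<'E'
from bench import bot,cams
import cv2,numpy as np
for n in("scene","top"):
    f=cams.grab_frame(n); np.savez(f"{n}.npz",**f)
    cv2.imwrite(f"pics/{n}0.png",cv2.resize(f["image"][:,:,::-1],(800,600),interpolation=cv2.INTER_CUBIC))
    print(n,f["mtx"],f["D"],np.round(f["pose"],3))
print(bot.get_obs())
E
```

```text
scene [[348.72390413   0.         258.38975488]
 [  0.         348.72390413 194.9240834 ]
 [  0.           0.           1.        ]] [0.01671496 0.         0.         0.         0.        ] [[ 7.59000e-01 -2.65000e-01  5.94000e-01 -1.77880e+01]
 [-6.51000e-01 -3.34000e-01  6.82000e-01 -6.09893e+02]
 [ 1.80000e-02 -9.05000e-01 -4.26000e-01  4.94835e+02]
 [ 0.00000e+00  0.00000e+00  0.00000e+00  1.00000e+00]]
top [[479.49024688   0.         259.56968584]
 [  0.         479.49024688 189.22943158]
 [  0.           0.           1.        ]] [-0.04361264  0.          0.          0.          0.        ] [[-1.600000e-02 -9.910000e-01  1.330000e-01  4.452260e+02]
 [-9.990000e-01  1.100000e-02 -3.900000e-02  1.304420e+02]
 [ 3.700000e-02 -1.330000e-01 -9.900000e-01  1.297875e+03]
 [ 0.000000e+00  0.000000e+00  0.000000e+00  1.000000e+00]]
{'time': 0.1, 'joint_pos': array([ 1.21543097e+00,  1.24480560e-01,  1.65156086e+00,  1.76361078e-05,
        1.36751381e+00, -8.25846468e-02]), 'dq': array([-0.00074305, -0.00114068, -0.00333367, -0.00128445,  0.00274813,
       -0.00207576]), 'effort': array([ 1.81295736e-04, -4.24930072e+01, -3.66655040e+01, -6.22584071e-05,
        3.94468691e-03, -8.52421547e-07]), 'position': array([174.94665994, 625.46633193, 249.13574559]), 'tcp_rot': array([ 1.35969590e-01,  9.90712525e-01, -9.55977176e-04, -2.21592391e-04]), 'wrist_force': array([ 0.1675868 ,  0.56501949, -0.3222529 ]), 'torque': array([-0.03338282,  0.00329214, -0.00153123]), 'finger_force': 0.0, 'grip_width': 0.9976062950131532}
```

View pics/scene0.png

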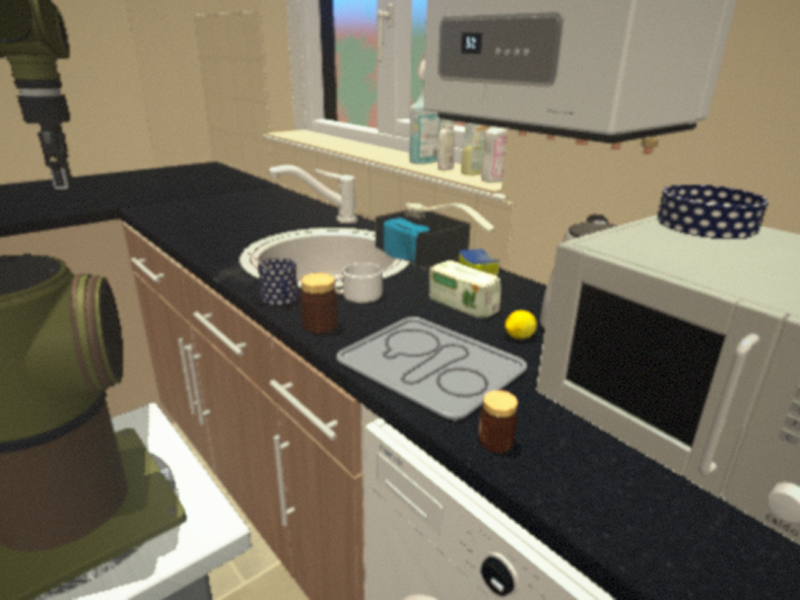

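View pics/top0.png

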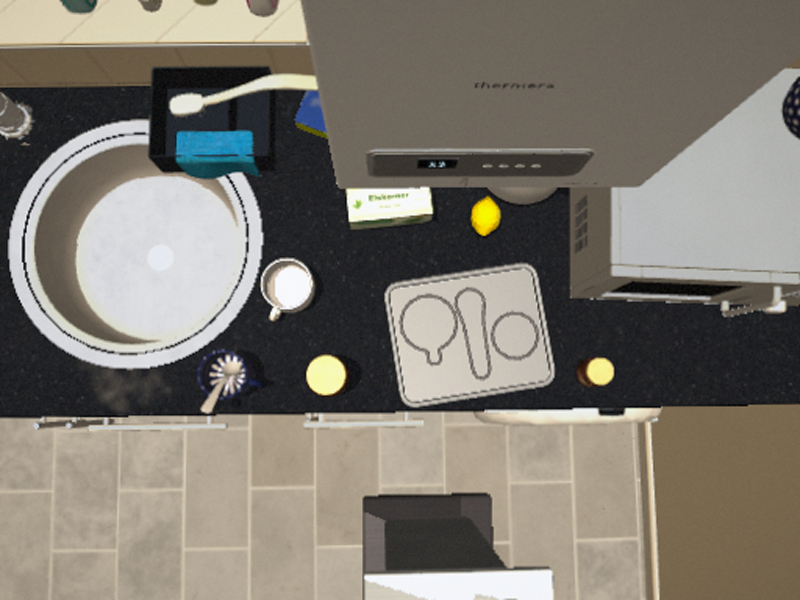

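Candidates in the top picture (800 px): the large jar is at (326,375) and the small one at (600,371). The white mug is at (288,285). The spotted mug with the spoon is at (225,372), and the spotted bowl on the microwave is a look-alike. The tray centre is about (469,335). I'll check with close crops.

```bash
cat > h.py <<'E'
import numpy as np,cv2
def load(n): return dict(np.load(n+".npz"))
def ray(f,uv):
    p=cv2.undistortPoints(np.float64([[uv]]),f["mtx"],f["D"])[0,0]
    return f["pose"][:3,:3]@np.array([p[0],p[1],1]),f["pose"][:3,3]
def atz(f,uv,z):
    d,o=ray(f,uv); return (o+d*(z-o[2])/d[2])[:2]
def proj(f,P):
    P=np.float64(P).reshape(-1,3);R=f["pose"][:3,:3].T;t=-R@f["pose"][:3,3]
    return cv2.projectPoints(P,cv2.Rodrigues(R)[0],t,f["mtx"],f["D"])[0][:,0]
def crop(f,x,y,w,h,s,name):
    cv2.imwrite(name,cv2.resize(np.ascontiguousarray(f["image"][y:y+h,x:x+w,::-1]),None,fx=s,fy=s,interpolation=cv2.INTER_CUBIC))
E
python3 - <<'E'
from h import *
f=load("top")
crop(f,115,160,130,100,6,"pics/c1.png");crop(f,240,163,125,100,6,"pics/c2.png")
f=load("scene")
crop(f,150,155,110,75,7,"pics/c3.png")
E
```

```text
(no output)
```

View pics/c1.png

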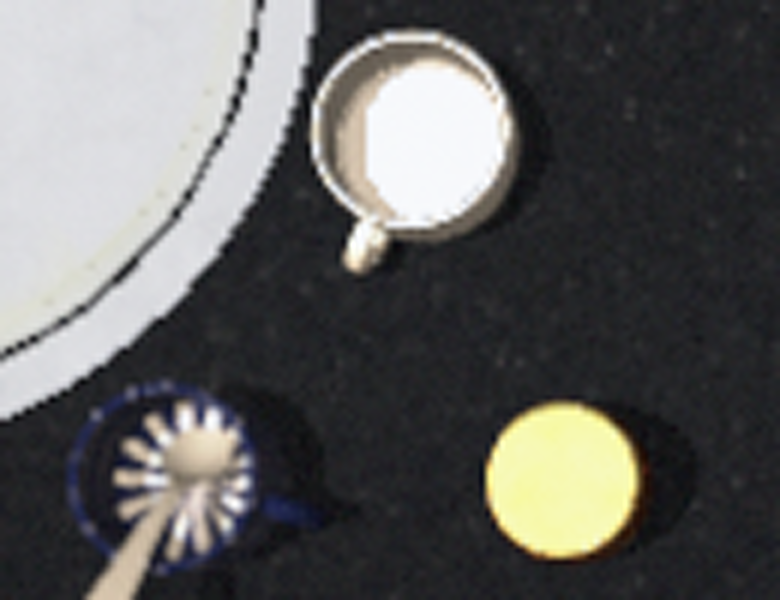

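View pics/c2.png

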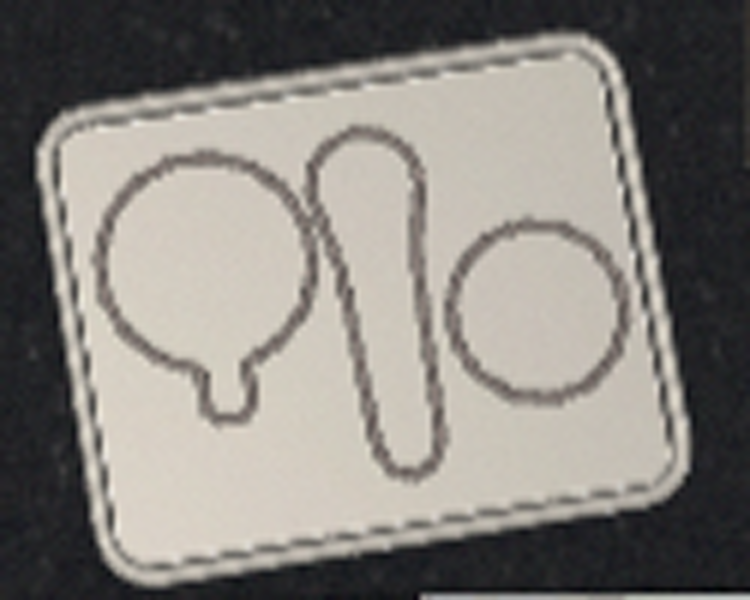

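View pics/c3.png

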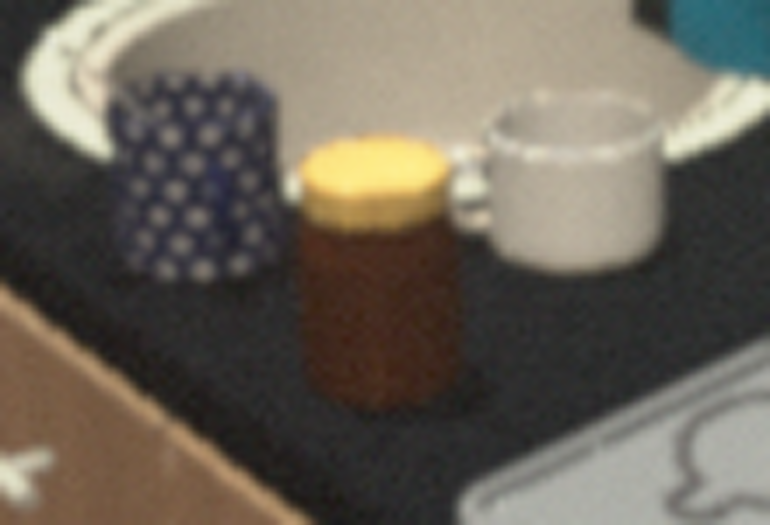

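```bash
cat > m.py <<'E'
from h import *
f=load("top")
c1=lambda x,y:(115+(x+.5)/6-.5,160+(y+.5)/6-.5)
c2=lambda x,y:(240+(x+.5)/6-.5,163+(y+.5)/6-.5)
L=np.array([[30,67],[-15,-78],[79,0],[-79,0],[-41,67]],float)
W=np.array([atz(f,c2(*p),9) for p in[(206,264),(539,311),(363,130),(410,476),(230,418)]])
a,b=L-L.mean(0),W-W.mean(0)
th=np.arctan2((a[:,0]*b[:,1]-a[:,1]*b[:,0]).sum(),(a*b).sum())
R=np.array([[np.cos(th),-np.sin(th)],[np.sin(th),np.cos(th)]]);t=W.mean(0)-R@L.mean(0)
print("tray",th,t,"resid",np.round(W-(L@R.T+t),1).tolist())
for n,p in dict(mug=(30,67),handle=(-30,67),jar=(-15,-78),spoon=(0,0)).items(): print(n,R@p+t)
mf=atz(f,c1(412,130),60);mh=atz(f,c1(358,268),48)
print("mug",mf,"handle tip",mh,"dir",np.arctan2(*(mh-mf)[::-1]),np.linalg.norm(mh-mf))
print("jar",atz(f,c1(562,480),100), atz(f,c1(562+78,480),100))
pf=atz(f,c1(162,477),77)
print("pot",pf,"h",atz(f,c1(315,517),60),"spoon end",atz(f,(132.3,262.5),110),atz(f,(126.5+20,235),20))
s=load("scene")
for n,P in dict(jar=(*atz(f,c1(562,480),100),100),mug=(*mf,60),pot=(*pf,77),spoon=(*atz(f,(132.3,262.5),110),110)).items():print(n,proj(s,P), (proj(s,P)[0]-[150,155])*7)
E
python3 m.py
```

```text
tray 0.1242401155696638 [551.31712535 -32.71641113] resid [[-2.3, 4.7], [1.2, 3.8], [1.1, -7.6], [1.1, -5.0], [-1.2, 4.1]]
mug [572.78319921  37.48478311]
handle [513.24567207  30.0495386 ]
jar [ 546.09856143 -111.97400755]
spoon [551.31712535 -32.71641113]
mug [634.55274041 280.48003781] handle tip [575.97822984 305.0175381 ] dir 2.7448908219180286 63.5063950337384
jar [481.4809119  213.15466976] [481.0326071  180.96935513]
pot [485.63980502 382.4903061 ] h [468.41335434 320.87850836] spoon end [427.95087408 397.43969259] [498.10990677 381.47063804]
jar [[202.86534394 177.95391612]] [370.05740761 160.67741282]
mug [[231.3125949  172.23049098]] [569.18816432 120.61343683]
pot [[176.49663269 168.68871324]] [185.47642883  95.82099267]
spoon [[157.0809346  161.65997039]] [49.5665422  46.61979274]
```

The crops confirm the larger jar (c1 (562,480)), the white mug with its handle toward lower left, and the spotted mug with the spoon handle leaning toward the robot. The spoon outline is about 10 mm right of the tray's centre line. Next is a close look at the spoon, for the hollow side.

```bash
python3 - <<'E'
from h import *
f=load("top");s=load("scene")
a=f["image"][218:268,122:162,::-1];b=s["image"][148:198,148:188,::-1]
g=lambda i:cv2.convertScaleAbs(cv2.resize(np.ascontiguousarray(i),None,fx=9.9,fy=11.9,interpolation=cv2.INTER_CUBIC),alpha=1.2) 
g=lambda i:cv2.resize(np.ascontiguousarray(i),None,fx=10,fy=10,interpolation=cv2.INTER_CUBIC)
cv2.imwrite("pics/c4.png",np.hstack([g(a),g(b)]))
E
sed -i 's/\[(206,264),(539,311),(363,130),(410,476),(230,418)\]/[(206,264),(539,311),(230,418)]/; s/\[79,0\],\[-79,0\],//' m.py; cat >> m.py <<'E'
w=np.array([atz(f,c2(*p),9) for p in[(363,130),(410,476)]]);print("spoonplace local",(w-t)@R, "world mid",w.mean(0))
print("bowl",atz(f,c1(200,450),15))
E
python3 m.py
```

```text
tray 0.14255143761860317 [550.89595716 -28.32817098] resid [[-0.5, -0.1], [0.2, -0.6], [0.4, 0.6]]
mug [571.07302746  42.25430443]
handle [511.68162318  33.7301565 ]
jar [ 547.12949839 -107.66803352]
spoon [550.89595716 -28.32817098]
mug [634.55274041 280.48003781] handle tip [575.97822984 305.0175381 ] dir 2.7448908219180286 63.5063950337384
jar [481.4809119  213.15466976] [481.0326071  180.96935513]
pot [485.63980502 382.4903061 ] h [468.41335434 320.87850836] spoon end [427.95087408 397.43969259] [498.10990677 381.47063804]
jar [[202.86534394 177.95391612]] [370.05740761 160.67741282]
mug [[231.3125949  172.23049098]] [569.18816432 120.61343683]
pot [[176.49663269 168.68871324]] [185.47642883  95.82099267]
spoon [[157.0809346  161.65997039]] [49.5665422  46.61979274]
spoonplace local [[ 78.78120681 -13.52497646]
 [-78.78415775  -8.02616441]] world mid [552.42537259 -38.9946516 ]
bowl [499.37219215 378.72260545]
```

View pics/c4.png

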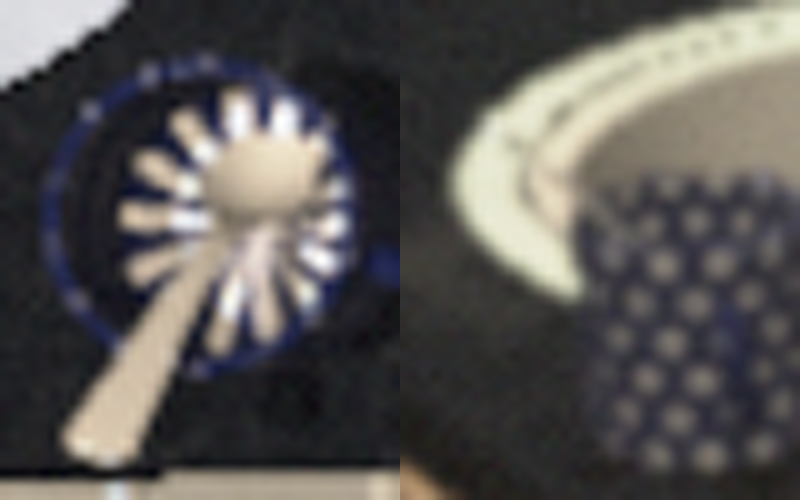

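Spoon: the handle end is at crop (100,447) and the bowl at (265,170), axis toward +x with slight -y, with the flat of the handle facing up. I'll refine the tray, mug rim and jar lid by fitting curves, and write a helper for the increments.

```bash
cat >> h.py <<'E'
from scipy.optimize import minimize
from scipy.spatial.transform import Rotation as Rn
def circ(c,r,z,n=120):
    a=np.linspace(0,2*np.pi,n,endpoint=False); return np.c_[c[0]+r*np.cos(a),c[1]+r*np.sin(a),np.full(n,z)]
def samp(g,uv): return cv2.remap(g,np.float32(uv[:,0])[None],np.float32(uv[:,1])[None],cv2.INTER_LINEAR)[0]
def gray(f): return cv2.GaussianBlur(cv2.cvtColor(f["image"],cv2.COLOR_RGB2GRAY).astype(np.float32),(0,0),.8)
def fit(fun,x0,st):
    s=np.diag(st);sim=np.vstack([x0,np.array(x0)+s]);b=None
    for k in range(3):
        r=minimize(fun,x0,method="Nelder-Mead",options=dict(initial_simplex=sim,xatol=.02,fatol=.001,maxiter=800)); x0=r.x; sim=np.vstack([x0,x0+s*.5])
    return r
def inc(pos,R):
    "increment from measured pose to target (tool axes; m, 10deg)"
    from bench import bot
    o=bot.get_obs();R0=Rn.from_quat(o["tcp_rot"])
    d=R0.inv().apply(np.array(pos)-o["position"])/1000
    print("inc",np.round(d,4),np.round((R0.inv()*R).as_rotvec(degrees=True)/10,3),"now",np.round(o["position"],1),"t",round(o["time"],2))
def tool(az,tilt):
    "tool x = -dir(az) horizontally, z down, tipped tilt deg so tips go toward tool +x"
    c,s=np.cos(az),np.sin(az)
    R=np.array([[-c,-s,0],[-s,c,0],[0,0,-1.]]); return Rn.from_matrix(R)*Rn.from_euler("y",tilt,degrees=True)
E
cat > fit.py <<'E'
from h import *
res={}
for n in("top","scene"):
    f=load(n);g=gray(f)
    def T(p,th,t): return np.c_[p[:,:2]@np.array([[np.cos(th),-np.sin(th)],[np.sin(th),np.cos(th)]]).T+t,p[:,2]]
    m=circ((30,67),48.5,8.5);m=m[~((abs(m[:,1]-67)<14)&(m[:,0]<30))]
    j=circ((-15,-78),40,8.5)
    def spo(dx,dy):
        a=np.linspace(-1.5,1.5,40)
        e1=np.c_[79-25.5+25.5*np.cos(a),25.5*np.sin(a)];e2=np.c_[-79+14.5-14.5*np.cos(a),14.5*np.sin(a)]
        p=np.vstack([e1,e2])+[dx,dy];return np.c_[p,np.full(80,8.5)]
    e=lambda x:samp(g,proj(f,T(np.vstack([m,j]),x[0]/100,x[1:3]))).mean()+.5*samp(g,proj(f,T(spo(x[3],x[4]),x[0]/100,x[1:3]))).mean()
    r=fit(e,[13.5,551,-30,0,-10.5],[2,3,3,2,2]);print(n,"tray th,x,y,spoon dx dy",r.x.round(2),r.fun)
    # rims: outer-edge gradient, bright inside minus outside
    def edge(c,rad,z): return (samp(g,proj(f,circ(c,rad+2.5,z)))-samp(g,proj(f,circ(c,rad-2.5,z)))).mean()
    for nm,c,rad,z in(("mug",(634,280),43,60),("jar",(481,213),31.5,99),("pot",(485,382),40,77)):
        r=fit(lambda x:edge(x,rad,z),c,[3,3]);print(n,nm,r.x.round(1),r.fun)
E
python3 fit.py; python3 -c "
from h import *
az=-0.268;d=np.array([np.cos(az),np.sin(az)]);e=np.array([428,397.4])
R=tool(az,25);h=np.r_[e+d*18*np.sin(np.radians(38)),110-18*np.cos(np.radians(38))]
p=h-12*R.as_matrix()[:,2];print(h,p);inc(p-60*R.as_matrix()[:,2],R);inc(p,R)"
```

```text
top tray th,x,y,spoon dx dy [ 1.435e+01  5.511e+02 -2.855e+01  1.700e-01 -9.850e+00] 204.40008544921875
top mug [635.6 282.1] -95.76681518554688
top jar [481.5 213.2] -140.74085998535156
top pot [486.1 385.7] -31.65904998779297
scene tray th,x,y,spoon dx dy [ 14.7  548.64 -31.17   0.56 -10.07] 203.48606872558594
scene mug [631.1 279.5] -1.5691410303115845
scene jar [470.3 208.4] -24.314992904663086
scene pot [549.4 336.7] -5.873517036437988
[438.68630944 394.46547388  95.81580644] [443.57669124 393.12254504 106.69149988]
inc [-0.3467 -0.1511  0.0883] [-0.005  2.499 -0.029] now [174.9 625.5 249.1] t 0.1
inc [-0.3213 -0.1511  0.1427] [-0.005  2.499 -0.029] now [174.9 625.5 249.1] t 0.1
```

Request:
play_rows([
  [[-0.35,-0.151,0.0,0,2.5,0,0.5],[-0.35,-0.151,0.0,0,2.5,0,0.5],[-0.35,-0.151,0.0,0,2.5,0,0.5],[-0.35,-0.151,0.0,0,2.5,0,0.5],[-0.35,-0.151,0.0,0,2.5,0,0.5],[-0.35,-0.151,0.0,0,2.5,0,0.5],[-0.35,-0.151,0.0,0,2.5,0,0.5],[-0.347,-0.151,0.088,0,2.5,0,0.5],[-0.347,-0.151,0.088,0,2.5,0,0.5],[-0.347,-0.151,0.088,0,2.5,0,0.5],[-0.347,-0.151,0.088,0,2.5,0,0.5]],
], newtons=40)

```text
time: 1.48
position: [468.8, 387.9, 163.8]
tcp_rot: [0.132, 0.967, 0.03, -0.214]
wrist_force: [-0.0, -1.2, 1.1]
grip_width: 0.498
finger_force: 0.0
```

```bash
python3 - <<'E'
from h import *
from bench import bot,cams
az=-0.268;d=np.array([np.cos(az),np.sin(az)]);e=np.array([428,397.4])
R=tool(az,25);h=np.r_[e+d*18*np.sin(np.radians(38)),110-18*np.cos(np.radians(38))]
p=h-12*R.as_matrix()[:,2];inc(p,R)
o=bot.get_obs();print(o["grip_width"],o["joint_pos"].round(2))
f=cams.grab_frame("top");s=cams.grab_frame("scene")
a=f["image"][205:275,110:170,::-1];b=s["image"][110:180,140:200,::-1]
g=lambda i:cv2.resize(np.ascontiguousarray(i),None,fx=6.6,fy=6.6,interpolation=cv2.INTER_CUBIC)
cv2.imwrite("pics/c5.png",np.hstack([g(a),g(b)]))
print("tcp px",proj(f,o["position"]),proj(s,o["position"]),"spoonend",proj(s,[428,397,110]))
E
```

```text
inc [-0.0008 -0.0018  0.0626] [ 0.018  0.006 -0.017] now [468.8 387.9 163.8] t 1.48
0.49806142108649487 [ 0.48  0.26  1.68  0.29  1.53 -0.88]
tcp px [[131.48910383 245.20665483]] [[168.62171437 143.81669512]] spoonend [[157.15782408 161.6938441 ]]
```

View pics/c5.png

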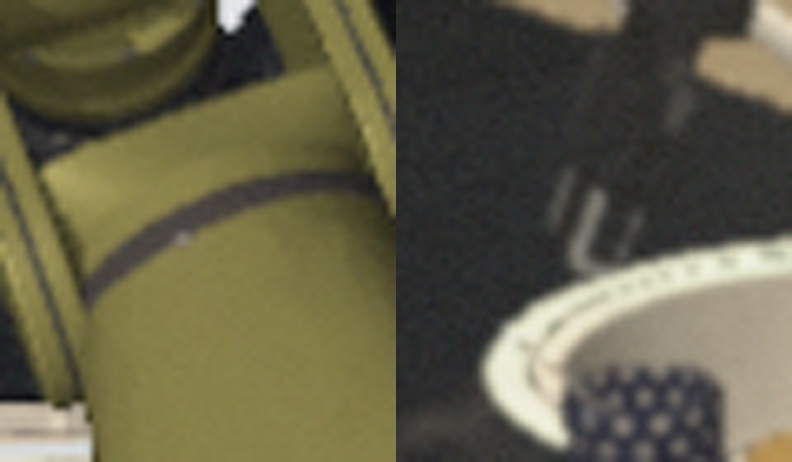

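The arm hides the spoon in the top view. In the scene view the fingertips, at crop (590,265), are lined up above the spoon's handle. I'll descend along the tool axis and close.

Request:
play_rows([
  [[0,-0.002,0.03,0,0,0,0.5],[0,-0.002,0.05,0,0,0,0.5],[0,-0.002,0.0625,0,0,0,0.5],[0,-0.002,0.0625,0,0,0,0.5],[0,-0.002,0.0625,0,0,0,0.7],[0,-0.002,0.0625,0,0,0,0.85],[0,-0.002,0.0625,0,0,0,1],[0,-0.002,0.0625,0,0,0,1],[0,-0.002,0.0625,0,0,0,1],[0,-0.002,0.0625,0,0,0,1]],
], newtons=30)

```text
time: 2.82
position: [443.0, 392.4, 106.0]
tcp_rot: [0.133, 0.967, 0.03, -0.214]
wrist_force: [1.5, -0.1, 2.1]
grip_width: 0.205
finger_force: 29.2
```

Request:
play_rows([
  [[0.018,0,-0.009,0,0,0,1],[0.045,0,-0.023,0,0,0,1],[0.08,0,-0.041,0,0,0,1],[0.116,0,-0.059,0,0,0,1],[0.137,0,-0.105,0,0,0,1],[0.15,0,-0.132,0,0,0,1],[0.15,0,-0.132,0,0,0,1],[0.15,0,-0.132,0,0,0,1]],
])

```text
time: 3.82
position: [364.6, 413.4, 287.5]
tcp_rot: [0.133, 0.967, 0.029, -0.215]
wrist_force: [0.3, -0.4, -1.1]
grip_width: 0.204
finger_force: 29.3
```

```bash
python3 - <<'E'
from h import *
from bench import bot,cams
o=bot.get_obs();print(o["grip_width"],o["position"].round(1))
f=cams.grab_frame("top");s=cams.grab_frame("scene")
np.savez("top.npz",**f);np.savez("scene.npz",**s)
print(proj(s,o["position"]),proj(f,o["position"]))
inc([520,-38,260],tool(0.145,-27))
a=f["image"][185:275,100:190,::-1];u,v=proj(s,o["position"])[0].astype(int)
b=s["image"][max(v-35,0):max(v-35,0)+90,max(u-35,0):max(u-35,0)+90,::-1];print(max(u-35,0),max(v-35,0))
g=lambda i:cv2.resize(np.ascontiguousarray(i),(400,400),interpolation=cv2.INTER_CUBIC)
cv2.imwrite("pics/c6.png",np.hstack([g(a),g(b)]))
E
```

```text
0.20441819686080429 [364.6 413.4 287.5]
[[127.51524088 106.76579665]] [[104.56722356 295.21425722]]
inc [-0.2574 -0.3927 -0.0901] [-0.058 -5.14  -2.476] now [364.5 413.3 286.5] t 3.92
92 71
```

View pics/c6.png

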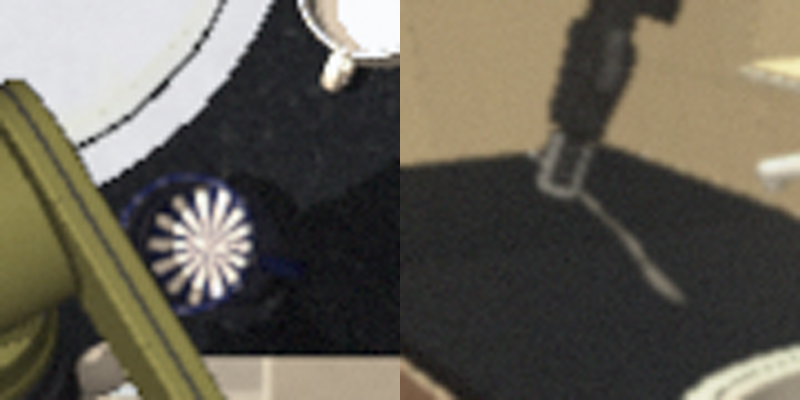

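The spoon is out (scene crop: handle at (580,195), bowl at (680,298)), and the spotted mug still stands, its floor fully visible. I'll carry the spoon over its place and turn it level.

```bash
python3 -c "
from h import *
inc([495,-48,200],tool(0.145,-27))"
```

```text
inc [-0.2635 -0.4088 -0.0267] [-0.058 -5.14  -2.476] now [364.5 413.3 286.5] t 3.92
```

Request:
play_rows([
  [[-0.02,-0.03,-0.01,0,-0.4,-0.2,1],[-0.06,-0.08,-0.02,0,-1.2,-0.5,1],[-0.1,-0.14,-0.03,0,-2.1,-0.9,1],[-0.14,-0.2,-0.035,0,-3.0,-1.3,1],[-0.18,-0.26,-0.035,-0.03,-3.8,-1.7,1],[-0.215,-0.32,-0.03,-0.05,-4.5,-2.1,1],[-0.245,-0.37,-0.028,-0.058,-4.9,-2.3,1],[-0.26,-0.4,-0.027,-0.058,-5.1,-2.45,1],[-0.2635,-0.409,-0.027,-0.058,-5.14,-2.476,1],[-0.2635,-0.409,-0.027,-0.058,-5.14,-2.476,1],[-0.2635,-0.409,-0.027,-0.058,-5.14,-2.476,1]],
])

```text
time: 5.3
position: [495.9, -46.7, 201.2]
tcp_rot: [-0.07, 0.97, 0.018, 0.234]
wrist_force: [0.5, -0.5, 0.4]
grip_width: 0.205
finger_force: 29.3
```

```bash
python3 - <<'E'
from h import *
from bench import bot,cams
o=bot.get_obs();print(o["grip_width"],o["position"].round(1))
f=cams.grab_frame("top");s=cams.grab_frame("scene")
np.savez("top.npz",**f);np.savez("scene.npz",**s)
p=o["position"]; print(proj(s,p),proj(f,p))
def tile(F,q):
    u,v=proj(F,q)[0]; x=int(u-33);y=int(v-33);print(x,y)
    return cv2.resize(np.ascontiguousarray(F["image"][y:y+66,x:x+66,::-1]),(396,396),interpolation=cv2.INTER_CUBIC)
cv2.imwrite("pics/c7.png",np.hstack([tile(f,p+[60,0,0]),tile(s,p+[40,0,0])]))
inc([495,-48,200],tool(0.145,-27))
E
```

```text
0.20538865583360566 [495.9 -46.7 201.2]
[[266.30180808 169.86539096]] [[318.75202803 230.27333467]]
284 171
245 133
inc [ 0.0022 -0.0015  0.0009] [0.015 0.019 0.004] now [496.3 -46.3 201.8] t 5.4
```

View pics/c7.png

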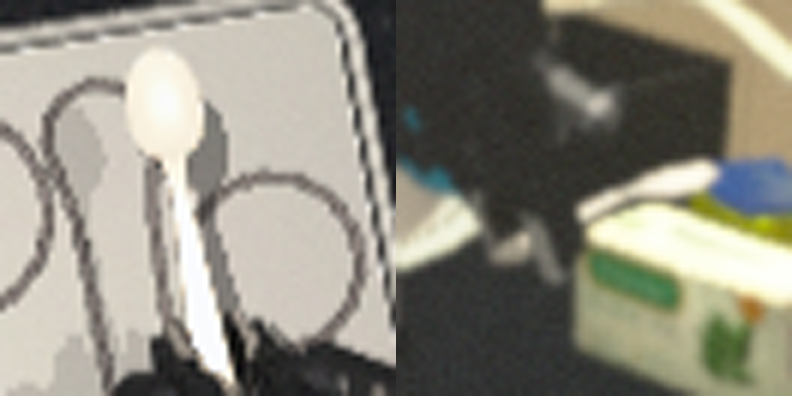

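```bash
python3 - <<'E'
from h import *
from bench import bot
f=load("top");s=load("scene")
def two(a,b):
    A,o1=ray(f,a);B,o2=ray(s,b);M=np.c_[A,-B];k=np.linalg.lstsq(M,o2-o1,rcond=None)[0]
    P,Q=o1+k[0]*A,o2+k[1]*B; return (P+Q)/2,np.linalg.norm(P-Q)
tp=lambda x,y:(284+(x+.5)/6-.5,171+(y+.5)/6-.5); sp=lambda x,y:(245+(x-396+.5)/6-.5,133+(y+.5)/6-.5)
print("tip",two(tp(158,48),sp(718,165))); 
for q in[(225,380),(178,165),(163,75),(158,48)]: print(q,atz(f,tp(*q),190))
# scene centreline above dark/among: bright low-saturation columns
im=s["image"].astype(int)
for u in range(268,300,2):
    col=im[150:178,u]; print(u,[int(c.min()) for c in col][5:26])
E
```

```text
tip (array([618.27746394, -31.81966873, 194.27118535]), np.float64(2.674560156860371))
(225, 380) [487.95705553 -53.68131239]
(178, 165) [571.74102087 -37.95656721]
(163, 75) [607.24342762 -33.14743261]
(158, 48) [617.95182332 -31.50230103]
268 [44, 42, 44, 46, 44, 43, 43, 46, 52, 46, 44, 45, 45, 54, 73, 95, 109, 110, 109, 108, 100]
270 [48, 48, 49, 41, 44, 45, 44, 45, 46, 45, 42, 46, 45, 42, 46, 51, 65, 75, 84, 91, 105]
272 [67, 60, 52, 43, 44, 40, 42, 44, 46, 43, 49, 45, 44, 48, 43, 49, 42, 44, 49, 49, 51]
274 [50, 47, 41, 47, 45, 42, 46, 46, 45, 48, 43, 52, 60, 66, 56, 51, 50, 51, 46, 45, 53]
276 [55, 44, 44, 43, 47, 40, 45, 42, 43, 41, 56, 111, 180, 199, 160, 105, 100, 92, 77, 62, 74]
278 [56, 51, 46, 43, 41, 46, 37, 46, 44, 51, 103, 183, 210, 173, 143, 179, 208, 195, 155, 95, 66]
280 [51, 49, 45, 42, 44, 43, 44, 41, 50, 107, 186, 209, 168, 129, 184, 223, 228, 223, 188, 126, 81]
282 [46, 44, 37, 41, 49, 45, 41, 48, 72, 135, 178, 158, 112, 146, 189, 212, 225, 228, 222, 185, 118]
284 [39, 45, 42, 43, 40, 40, 48, 66, 129, 183, 168, 110, 122, 188, 206, 199, 224, 234, 229, 206, 156]
286 [42, 44, 43, 41, 45, 44, 79, 147, 198, 209, 165, 122, 183, 225, 225, 221, 233, 242, 240, 229, 200]
288 [42, 45, 42, 43, 43, 58, 125, 198, 229, 221, 173, 130, 187, 231, 239, 241, 243, 245, 245, 239, 224]
290 [44, 44, 42, 45, 48, 107, 193, 232, 238, 226, 172, 116, 155, 220, 238, 238, 232, 236, 241, 239, 233]
292 [42, 48, 47, 45, 64, 134, 213, 238, 237, 215, 148, 86, 106, 185, 228, 227, 210, 219, 232, 236, 236]
294 [43, 43, 45, 47, 92, 172, 229, 240, 232, 186, 105, 40, 44, 113, 193, 227, 225, 211, 220, 232, 236]
296 [44, 41, 43, 50, 106, 189, 230, 228, 198, 141, 78, 39, 22, 43, 118, 202, 233, 227, 212, 226, 234]
298 [45, 42, 46, 48, 75, 128, 177, 170, 119, 80, 86, 105, 62, 34, 72, 156, 221, 231, 223, 223, 232]
```

```bash
python3 -c "
from h import *
R=tool(0.135,-20);z=R.as_matrix()[:,2]
for h in(60,23.5): inc(np.array([505,-41.5,h])-12*z,R)"
```

```text
inc [0.055  0.0032 0.1185] [0.038 0.719 0.058] now [496.3 -46.3 201.8] t 5.4
inc [0.0717 0.0031 0.151 ] [0.038 0.719 0.058] now [496.3 -46.3 201.8] t 5.4
```

The top view shows the spoon aligned with its outline, about 3 mm nearer and 4 mm right of it. The scene view shows the handle arching upward, so the hollow side is up. Now I'll lower it, bowl slightly down.

Request:
play_rows([
  [[0.025,0.003,0.05,0,0.4,0,1],[0.045,0.003,0.095,0.03,0.7,0.05,1],[0.055,0.003,0.1185,0.038,0.72,0.058,1],[0.06,0.003,0.128,0.038,0.72,0.058,1],[0.064,0.003,0.136,0.038,0.72,0.058,1],[0.0675,0.003,0.143,0.038,0.72,0.058,1],[0.0695,0.003,0.147,0.038,0.72,0.058,1],[0.0717,0.003,0.151,0.038,0.72,0.058,1],[0.0717,0.003,0.151,0.038,0.72,0.058,1],[0.0717,0.003,0.151,0.038,0.72,0.058,1]],
])

```text
time: 6.65
position: [501.2, -43.6, 35.0]
tcp_rot: [-0.065, 0.983, 0.011, 0.174]
wrist_force: [-0.3, 1.2, 0.2]
grip_width: 0.207
finger_force: 29.4
```

```bash
python3 -c "
from h import *
from bench import bot,cams
f=cams.grab_frame('top');np.savez('top.npz',**f)
g=cv2.cvtColor(f['image'],cv2.COLOR_RGB2GRAY)
R=tool(0.135,-20);z=R.as_matrix()[:,2]
inc(np.array([505,-41.5,23.5])-12*z,R);print(bot.get_obs()['wrist_force'])
crop(f,275,170,80,75,8,'pics/c8.png')"
```

```text
inc [0.0002 0.0015 0.0002] [-0.007  0.003 -0.011] now [501.2 -43.6  35.1] t 6.7
[-0.11397428  0.41713087 -0.4531199 ]
```

View pics/c8.png

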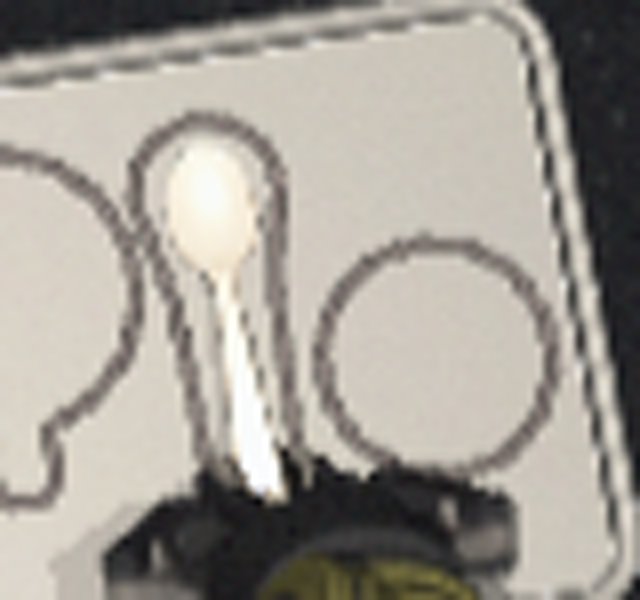

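The spoon sits centred in its outline (bowl (209,205), tip about 8 mm inside the bead). Lower 2 mm, release, back off.

Request:
play_rows([
  [[0.0005,0.001,0.002,0,0,0,1],[0.0005,0.001,0.002,0,0,0,0.7],[0.0005,0.001,0.002,0,0,0,0.62],[0.0005,0.001,0.002,0,0,0,0.62],[0.0005,0.001,0.002,0,0,0,0.62],[0.0005,0.001,-0.02,0,0,0,0.6],[0.0005,0.001,-0.08,0,0,0,0.3],[0,0,-0.14,0,0,0,0],[0,0,-0.19,0,-1,0,0],[0,0,-0.19,0,-1,0,0]],
])

```text
time: 7.95
position: [437.0, -53.1, 220.9]
tcp_rot: [-0.064, 0.962, 0.013, 0.266]
wrist_force: [-0.1, -0.0, 0.1]
grip_width: 0.997
finger_force: 0.0
```

```bash
python3 -c "
from h import *
from bench import bot
inc([481,213,230],tool(0,0)); inc([481,213,230],tool(0.42,0));inc([481,213,230],tool(-0.3,0))
print(bot.get_obs()['joint_pos'].round(2))"
```

```text
inc [-0.073   0.258   0.0305] [0.154 3.085 0.744] now [437.  -53.1 220.9] t 7.95
inc [-0.073   0.258   0.0305] [-0.494  3.058 -1.604] now [437.  -53.1 220.9] t 7.95
inc [-0.073   0.258   0.0305] [0.618 3.049 2.42 ] now [437.  -53.1 220.9] t 7.95
[-0.39 -0.7   2.41  0.31  0.97 -2.21]
```

```bash
python3 -c "
from h import *
from bench import cams
R=tool(-.37,0)
for z in(180,53): inc([649.5,320.3,z],R)"
```

```text
inc [-0.2031  0.3429  0.1657] [0.726 3.034 2.812] now [437.  -53.1 220.9] t 7.95
inc [-0.1379  0.344   0.2747] [0.726 3.034 2.812] now [437.  -53.1 220.9] t 7.95
```

Request:
play_rows([
  [[-0.03,0.06,0.02,0.15,0.6,0.6,0.6],[-0.07,0.12,0.05,0.3,1.2,1.1,0.6],[-0.11,0.18,0.08,0.45,1.8,1.7,0.6],[-0.15,0.24,0.11,0.6,2.4,2.2,0.6],[-0.18,0.3,0.14,0.7,2.9,2.6,0.62],[-0.203,0.343,0.166,0.726,3.034,2.812,0.62],[-0.203,0.343,0.166,0.726,3.034,2.812,0.62],[-0.203,0.343,0.166,0.726,3.034,2.812,0.62],[-0.203,0.343,0.166,0.726,3.034,2.812,0.62]],
], newtons=50)

```text
time: 9.07
position: [647.1, 324.6, 165.3]
tcp_rot: [0.181, 0.983, -0.0, -0.011]
wrist_force: [0.6, -0.5, -0.2]
grip_width: 0.379
finger_force: 0.0
```

```bash
python3 -c "
from h import *
from bench import bot
R=tool(-.37,0)
inc([649.5,320.3,100],R);inc([649.5,320.3,53],R);o=bot.get_obs();print(o['joint_pos'].round(2),o['grip_width'])"
```

```text
inc [-0.0052 -0.0028  0.0653] [-0.029 -0.127  0.029] now [647.1 324.6 165.3] t 9.07
inc [-0.0063 -0.0026  0.1122] [-0.029 -0.127  0.029] now [647.1 324.6 165.3] t 9.07
[ 0.39  0.35  1.53  0.01  1.28 -0.82] 0.3788540363647943
```

Request:
play_rows([
  [[0,0,0,0,0,0,0.62]],
])

```text
time: 9.2
position: [646.9, 321.9, 168.1]
tcp_rot: [0.183, 0.983, 0.0, -0.01]
wrist_force: [0.2, -0.1, 0.3]
grip_width: 0.38
finger_force: 0.0
```

```bash
python3 -c "
from h import *
from bench import bot
R=tool(-.37,0)
inc([649.5,320.3,100],R);inc([649.5,320.3,53],R)"
```

```text
inc [-0.0044 -0.0003  0.068 ] [-0.02  -0.115  0.013] now [646.9 321.9 168.1] t 9.2
inc [-5.40e-03 -1.00e-04  1.15e-01] [-0.02  -0.115  0.013] now [646.9 321.9 168.1] t 9.2
```

Request:
play_rows([
  [[-0.004,0,0.04,0,-0.11,0,0.62],[-0.0045,0,0.075,0,-0.11,0,0.62],[-0.005,0,0.1,0,-0.11,0,0.62],[-0.0054,0,0.115,0,-0.11,0,0.62],[-0.0054,0,0.115,0,-0.11,0,0.62],[-0.0054,0,0.115,0,-0.11,0,0.75],[-0.0054,0,0.115,0,-0.11,0,0.85],[-0.0054,0,0.115,0,-0.11,0,0.95],[-0.0054,0,0.115,0,-0.11,0,1],[-0.0054,0,0.115,0,-0.11,0,1],[-0.0054,0,0.115,0,-0.11,0,1]],
], newtons=50)

```text
time: 10.58
position: [651.6, 320.9, 57.8]
tcp_rot: [0.183, 0.983, -0.0, 0.002]
wrist_force: [-2.7, -2.3, 5.4]
grip_width: 0.052
finger_force: 45.2
```

Request:
play_rows([
  [[0,0,-0.01,0,0,0,1],[0,0,-0.03,0,0,0,1],[0,0,-0.07,0,0,0,1],[0,0,-0.12,0,0,0,1],[0,0,-0.12,0,0,0,1],[0,0,-0.12,0,0,0,1]],
])

```text
time: 11.32
position: [650.3, 321.2, 176.1]
tcp_rot: [0.183, 0.983, -0.0, 0.001]
wrist_force: [0.3, 0.3, -3.6]
grip_width: 0.052
finger_force: 48.2
```

```bash
python3 -c "
from h import *
from bench import bot
a=.1435;R=tool(a,0)
c=np.array([574,46])  # place guess, robot frame
g=c+40*np.array([-np.sin(a),np.cos(a)]);print(g);inc([*g,130],R);o=bot.get_obs();print(o['wrist_force'],o['torque'])"
```

```text
[568.27967965  85.58886125]
inc [-0.0081 -0.2493  0.046 ] [-1.00e-03  1.10e-02 -2.93e+00] now [650.3 321.2 176.1] t 11.32
[ 0.26230841  0.27504521 -3.59349173] [ 0.09492797 -0.06523756  0.00784357]
```

Request:
play_rows([
  [[0,-0.02,0,0,0,-0.3,1],[-0.002,-0.06,0.005,0,0,-0.8,1],[-0.004,-0.1,0.01,0,0,-1.3,1],[-0.006,-0.15,0.02,0,0,-1.8,1],[-0.008,-0.2,0.03,0,0,-2.4,1],[-0.008,-0.235,0.04,0,0,-2.8,1],[-0.008,-0.249,0.046,0,0.01,-2.93,1],[-0.008,-0.249,0.046,0,0.01,-2.93,1],[-0.008,-0.249,0.046,0,0.01,-2.93,1],[-0.008,-0.249,0.046,0,0.01,-2.93,1]],
])

```text
time: 12.58
position: [568.8, 86.6, 130.0]
tcp_rot: [-0.072, 0.997, -0.0, 0.0]
wrist_force: [0.5, -0.4, -1.7]
grip_width: 0.053
finger_force: 48.4
```

```bash
python3 - <<'E'
from h import *
from bench import bot,cams
f=cams.grab_frame("top");s=cams.grab_frame("scene");np.savez("top.npz",**f);np.savez("scene.npz",**s)
o=bot.get_obs();p=o["position"];print(p,proj(f,p),proj(s,p),o["grip_width"])
a=cv2.resize(np.ascontiguousarray(f["image"][165:240,215:315,::-1]),(480,360),interpolation=cv2.INTER_CUBIC)
u,v=proj(s,p)[0].astype(int);print(u,v)
b=cv2.resize(np.ascontiguousarray(s["image"][v-40:v+50,u-40:u+40,::-1]),(320,360),interpolation=cv2.INTER_CUBIC)
cv2.imwrite("pics/c9.png",np.hstack([a,b]))
E
```

```text
[568.85348694  86.50873679 130.08594239] [[259.15867901 202.66138086]] [[253.37312817 174.25292635]] 0.05404335927463885
253 174
```

View pics/c9.png

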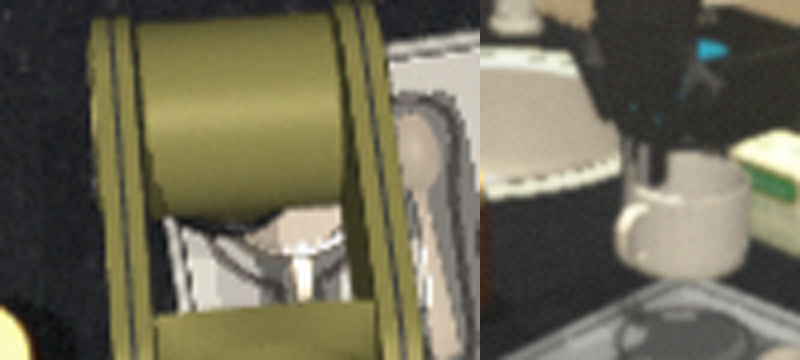

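The top view is mostly hidden by the forearm: handle at (302,275), near rim arc at (295,248). The scene view shows the mug held upright with its handle toward the robot. I'll fit the visible rim arcs against the tray in each camera.

```bash
cat > rim.py <<'E'
from h import *
from bench import bot
o=bot.get_obs();zr=o["position"][2]+2.5
def arc(c,r,z,a0,a1): a=np.radians(np.linspace(a0,a1,60));return np.c_[c[0]+r*np.cos(a),c[1]+r*np.sin(a),np.full(60,z)]
for n,a0,a1 in(("top",160,205),("scene",-140,35)):
    f=load(n);g=gray(f);g=np.minimum(g,200)
    for z in(zr-2,zr,zr+2):
        # handle sticks out near 188deg: mask
        def e(x):
            A=arc(x,46,z,a0,a1);B=arc(x,40.5 if n=="top" else 41,z,a0,a1);d=samp(g,proj(f,A))-samp(g,proj(f,B))
            k=np.abs(np.linspace(a0,a1,60)-188)>9; return d[k].mean()+.02*np.hypot(*(x-np.array([574,46])))
        r=fit(e,[573,45],[3,3]);print(n,z,r.x.round(1),round(r.fun,1))
f=load("top");print("handle tip z",atz(f,(215+302/4.8,165+298/4.8),zr-10))
E
python3 rim.py
```

```text
top 130.58594239039093 [573.9  45.9] -58.0
top 132.58594239039093 [573.7  46.1] -57.9
top 134.58594239039093 [573.5  46. ] -57.9
scene 130.58594239039093 [572.1  42.8] -12.3
scene 132.58594239039093 [568.4  38.9] -12.4
scene 134.58594239039093 [564.   52.8] -8.7
handle tip z [508.8692071   41.13215521]
```

Request:
play_rows([
  [[0.0025,-0.0017,0.02,0,0,0,1],[0.0025,-0.0017,0.04,0,0,0,1],[0.0025,-0.0017,0.052,0,0,0,1],[0.0025,-0.0017,0.058,0,0,0,1],[0.0025,-0.0017,0.058,0,0,0,1],[0.0025,-0.0017,0.058,0,0,0,1]],
])

```text
time: 13.42
position: [567.0, 83.8, 72.6]
tcp_rot: [-0.072, 0.997, -0.0, 0.001]
wrist_force: [0.4, 0.4, -1.7]
grip_width: 0.054
finger_force: 48.5
```

```bash
python3 - <<'E'
from h import *
from bench import bot,cams
f=cams.grab_frame("top");s=cams.grab_frame("scene");np.savez("top.npz",**f);np.savez("scene.npz",**s)
o=bot.get_obs();p=o["position"];print(p,o["wrist_force"])
def T(p,th,t): return np.c_[p[:,:2]@np.array([[np.cos(th),-np.sin(th)],[np.sin(th),np.cos(th)]]).T+t,p[:,2]]
print("scene px of mug place circle base at z=%.1f"%(p[2]-57.8))
S=cv2.resize(np.ascontiguousarray(s["image"][165:235,220:310,::-1]),None,fx=6,fy=6,interpolation=cv2.INTER_CUBIC)
F=cv2.resize(np.ascontiguousarray(f["image"][185:235,245:290,::-1]),None,fx=5,fy=5,interpolation=cv2.INTER_CUBIC)
b=p[2]-57.8
def draw(I,fr,P,x0,y0,k,col):
    q=((proj(fr,P)-[x0,y0]+.5)*k-.5).round().astype(np.int32);cv2.polylines(I,[q[:,None]],True,col,1)
# place circle shifted up to mug base / rim heights, in each camera's own tray frame
draw(S,s,circ((568.5,39.5),43,b),220,165,6,(0,0,255));draw(S,s,circ((568.5,39.5),43,b+60),220,165,6,(0,255,0))
draw(F,f,circ((571.2,42.05),43,b+60),245,185,5,(0,255,0))
H=np.zeros((420,225,3),np.uint8);H[:250]=F
cv2.imwrite("pics/c10.png",np.hstack([S,H]))
E
```

```text
[566.99515711  83.80456424  72.75079029] [-0.03763674  0.31259249 -1.93376924]
scene px of mug place circle base at z=15.0
```

View pics/c10.png

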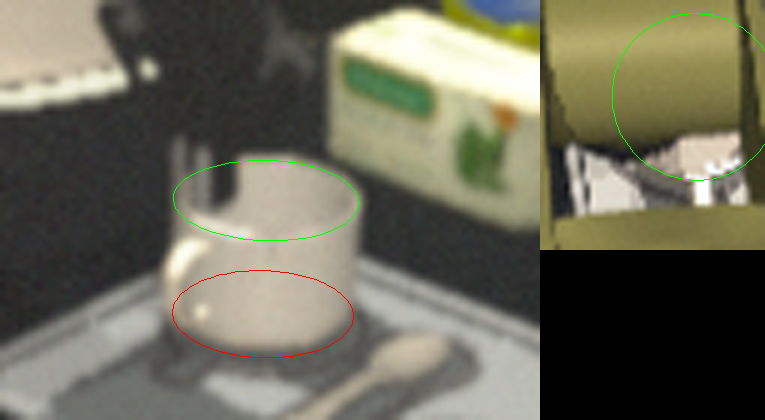

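The scene view shows the mug over its round outline, within about 2 mm, and the spoon lying flat with its hollow up. I've now viewed 12 pictures, over the limit of 10, so I'll use numbers only from here. Lowering gently.

Request:
play_rows([
  [[0.0006,0.0004,0.002,0,0,0,1],[0.0006,0.0004,0.004,0,0,0,1],[0.0006,0.0004,0.0055,0,0,0,1],[0.0006,0.0004,0.0065,0,0,0,1],[0.0006,0.0004,0.0075,0,0,0,1],[0.0006,0.0004,0.0075,0,0,0,1]],
])

```text
time: 14.28
position: [565.8, 84.1, 64.5]
tcp_rot: [-0.072, 0.997, -0.0, 0.0]
wrist_force: [0.5, 0.6, -1.5]
grip_width: 0.057
finger_force: 48.5
```

Request:
play_rows([
  [[0,0,0.001,0,0,0,1],[0,0,0.0015,0,0,0,1],[0,0,0.002,0,0,0,1],[0,0,0.002,0,0,0,1]],
])

```text
time: 14.78
position: [565.9, 84.4, 63.8]
tcp_rot: [-0.072, 0.997, -0.0, 0.0]
wrist_force: [-4.9, 1.3, 6.5]
grip_width: 0.056
finger_force: 50.1
```

Contact came exactly 6.0 mm above the height at which the mug was gripped, so it is on the tray floor. Release and withdraw.

Request:
play_rows([
  [[0,0,-0.0003,0,0,0,0.9],[0,0,-0.0003,0,0,0,0.8],[0,0,-0.0003,0,0,0,0.7],[0,0,-0.0003,0,0,0,0.64],[0,0,-0.0003,0,0,0,0.64],[0,0,-0.02,0,0,0,0.64],[0,0,-0.06,0,0,0,0.64],[0,0,-0.12,0,0,0,0.5],[0,0,-0.17,0,0,0,0.2],[0.05,0.1,-0.18,0,0,0,0],[0.08,0.15,-0.18,0,0,0,0],[0.08,0.15,-0.18,0,0,0,0],[0.08,0.15,-0.18,0,0,0,0]],
])

```text
time: 16.4
position: [463.8, 223.1, 244.3]
tcp_rot: [-0.074, 0.997, 0.0, 0.001]
wrist_force: [0.1, -0.1, 0.0]
grip_width: 1.003
finger_force: 0.0
```

```bash
cat > chk.py <<'E'
from h import *
from bench import bot,cams
f=cams.grab_frame("top");np.savez("top.npz",**f);g=gray(f)
def edge(c,rad,z): return (samp(g,proj(f,circ(c,rad+2.5,z)))-samp(g,proj(f,circ(c,rad-2.5,z)))).mean()
def F(nm,c,rad,z):
    r=fit(lambda x:edge(x,rad,z),c,[3,3]);print(nm,r.x.round(1),round(r.fun,1))
F("mug rim (place 571.2,42.05)",(571,42),43,66)
F("mug rim inner",(571,42),37.5,66)
F("jar@start",(481.5,213.2),31.5,99); F("jar@place",(547.5,-107.8),31.5,105)
# spoon: bright region in its outline
m=np.zeros(g.shape,np.uint8);th=.1435;c,s=np.cos(th),np.sin(th)
q=np.array([[-76,-25],[76,-37],[76,16],[-76,5]],float)@np.array([[c,-s],[s,c]]).T+[551.1,-28.55]
cv2.fillPoly(m,[proj(f,np.c_[q,np.full(4,8)]).round().astype(np.int32)],1)
im=f["image"].astype(int);k=(m>0)&(im.min(2)>np.median(im[m>0].min(1))+18)
v,u=np.nonzero(k);
if len(u)>20:
    P=np.array([atz(f,(a,b),10) for a,b in zip(u,v)]);l=(P-[551.1,-28.55])@np.array([[c,-s],[s,c]])
    w=np.linalg.svd(l-l.mean(0))[2][0];print("spoon n",len(u),"x range",l[:,0].min().round(1),l[:,0].max().round(1),"mid y",np.median(l[:,1]).round(1),"dir",w)
inc([481.5,215.5,180],tool(0.15,0));print(bot.get_obs()["joint_pos"].round(2))
E
python3 chk.py
```

```text
mug rim (place 571.2,42.05) [571.7  44. ] -41.5
mug rim inner [565.4  47.7] -56.9
jar@start [483.7 215.4] -11.7
jar@place [ 553.4 -112.2] -17.3
spoon n 250 x range -71.3 66.1 mid y -9.1 dir [-0.99988489  0.01517234]
inc [-0.0155 -0.0089  0.064 ] [-0.002  0.015 -0.022] now [464.7 222.1 244. ] t 16.45
[ 0.34 -0.18  1.96 -0.    1.36 -1.37]
```

Spoon: spans -71 to 66 mm along its outline, y -9, well aligned. The mug rim is within about 2 mm of its place. Now the jar.

Request:
play_rows([
  [[-0.008,-0.004,0.02,0,0,0,0],[-0.016,-0.009,0.05,0,0,0,0],[-0.016,-0.0095,0.09,0,0,0,0],[-0.016,-0.0095,0.12,0,0,0,0],[-0.016,-0.0095,0.138,0,0,0,0],[-0.016,-0.0095,0.146,0,0,0,0],[-0.016,-0.0095,0.146,0,0,0,0],[-0.016,-0.0095,0.146,0,0,0,0]],
])

```text
time: 17.45
position: [483.3, 214.3, 97.8]
tcp_rot: [-0.072, 0.997, 0.0, 0.001]
wrist_force: [-0.9, -0.1, -0.3]
grip_width: 0.999
finger_force: 0.0
```

Request:
play_rows([
  [[0.001,0,0,0,0,0,0.15],[0.001,0,0,0,0,0,0.3],[0.001,0,0,0,0,0,0.4],[0.001,0,0,0,0,0,0.5],[0.001,0,0,0,0,0,0.6],[0.001,0,0,0,0,0,0.6]],
], newtons=50)

```text
time: 18.2
position: [482.1, 214.3, 97.6]
tcp_rot: [-0.072, 0.997, 0.0, 0.001]
wrist_force: [-0.4, 1.0, 6.6]
grip_width: 0.716
finger_force: 55.3
```

Request:
play_rows([
  [[0,0,-0.01,0,0,0,0.6],[0,0,-0.04,0,0,0,0.6],[0,0,-0.09,0,0,0,0.6],[0,0,-0.12,0,0,0,0.6],[0,0,-0.12,0,0,0,0.6],[0,0,-0.12,0,0,0,0.6]],
])

```text
time: 18.95
position: [480.0, 213.5, 214.0]
tcp_rot: [-0.072, 0.997, -0.001, -0.002]
wrist_force: [-0.5, 0.4, -3.3]
grip_width: 0.713
finger_force: 55.5
```

```bash
python3 -c "
from h import *
from bench import bot
inc([547.8,-106.8,216],tool(.145,0));o=bot.get_obs();print(o['grip_width'],o['wrist_force'])"
```

```text
inc [-0.0213 -0.3267 -0.0017] [-0.007 -0.021 -0.009] now [480.  213.5 214. ] t 18.95
0.7134076799405207 [-0.52913619  0.42255854 -3.26496481]
```

Request:
play_rows([
  [[-0.001,-0.02,0,0,0,0,0.6],[-0.004,-0.06,0,0,0,0,0.6],[-0.007,-0.11,0,0,0,0,0.6],[-0.01,-0.165,0,0,0,0,0.6],[-0.014,-0.22,0,0,0,0,0.6],[-0.018,-0.27,0,0,0,0,0.6],[-0.02,-0.305,0,0,0,0,0.6],[-0.0213,-0.322,0,0,-0.02,0,0.6],[-0.0213,-0.3267,0.0,0,-0.02,0,0.6],[-0.0213,-0.3267,0.03,0,-0.02,0,0.6],[-0.0213,-0.3267,0.06,0,-0.02,0,0.6],[-0.0213,-0.3267,0.08,0,-0.02,0,0.6],[-0.0213,-0.3267,0.092,0,-0.02,0,0.6],[-0.0213,-0.3267,0.094,0,-0.02,0,0.6],[-0.0213,-0.3267,0.094,0,-0.02,0,0.6],[-0.0213,-0.3267,0.094,0,-0.02,0,0.6]],
])

```text
time: 20.95
position: [549.8, -106.7, 123.8]
tcp_rot: [-0.072, 0.997, -0.0, 0.003]
wrist_force: [0.3, -0.1, -2.4]
grip_width: 0.71
finger_force: 55.8
```

```bash
cat > jar.py <<'E'
from h import *
from bench import bot,cams
s=cams.grab_frame("scene");o=bot.get_obs();b=o["position"][2]-97.6;print(o["position"],"base",b,o["wrist_force"])
im=s["image"].astype(np.float32);lab=cv2.GaussianBlur(im[...,0]-im[...,2],(0,0),.6)  # redness: brown jar
# reference: the jar's look at its start is gone; fit silhouette of body r=34.5, z b+12..b+60
from scipy.optimize import minimize
place=np.array([548.64-15*.9892+78*.1465,-31.17-15*.1465-78*.9892]);print("scene-frame place",place)
d=place-s["pose"][:2,3];dep=np.linalg.norm(d);d/=dep;n=np.array([d[1],-d[0]])  # right-hand side
for z in(b+20,b+35,b+50):
    # sample redness along horizontal line through place, perpendicular to view
    k=np.arange(-60,60.1,.5);v=samp(lab,proj(s,np.c_[place+k[:,None]*n,np.full(len(k),z)]))
    gr=np.gradient(v);h=len(k)//2;i=np.argmax(gr[20:h])+20;j=np.argmin(gr[h:-20])+h
    print("z",round(z,1),"edges",k[i],k[j],"mid",(k[i]+k[j])/2)
print("right dir",n)
E
python3 jar.py
```

```text
[ 549.73379018 -106.64346191  123.63999735] base 26.03999735363186 [-0.43683713  0.67135814 -2.30593121]
scene-frame place [ 545.229  -110.5251]
z 46.0 edges -32.5 31.5 mid -0.5
z 61.0 edges -38.5 33.0 mid -2.75
z 76.0 edges -31.5 31.5 mid 0.0
right dir [ 0.66355299 -0.74812929]
```

Request:
play_rows([
  [[0.001,0,0.006,0,0,0,0.6],[0.0013,0,0.011,0,0,0,0.6],[0.0013,0,0.014,0,0,0,0.6],[0.0013,0,0.0155,0,0,0,0.6],[0.0013,0,0.017,0,0,0,0.6],[0.0013,0,0.018,0,0,0,0.6],[0.0013,0,0.018,0,0,0,0.6]],
])

```text
time: 21.88
position: [547.9, -106.6, 104.5]
tcp_rot: [-0.072, 0.997, -0.0, 0.002]
wrist_force: [-0.0, -0.5, -2.8]
grip_width: 0.721
finger_force: 55.8
```

Request:
play_rows([
  [[0,0,0.0007,0,0,0,0.6],[0,0,0.0014,0,0,0,0.6],[0,0,0.002,0,0,0,0.6],[0,0,0.002,0,0,0,0.6]],
])

```text
time: 22.38
position: [548.4, -106.6, 103.6]
tcp_rot: [-0.072, 0.997, -0.0, 0.002]
wrist_force: [-3.8, 1.3, 5.5]
grip_width: 0.717
finger_force: 56.2
```

Seated: 103.6 is 6.0 mm above the grip height. Release and withdraw.

Request:
play_rows([
  [[0,0,0,0,0,0,0.25],[0,0,0,0,0,0,0.15],[0,0,0,0,0,0,0],[0,0,0,0,0,0,0],[0,0,0,0,0,0,0],[0,0,-0.02,0,0,0,0],[0,0,-0.06,0,0,0,0],[0,0,-0.11,0,0,0,0],[0,0,-0.15,0,0,0,0],[0.06,0.06,-0.15,0,0,0,0],[0.1,0.12,-0.15,0,0,0,0],[0.1,0.18,-0.15,0,0,0,0],[0.1,0.24,-0.15,0,0,0,0],[0.1,0.3,-0.15,0,0,0,0],[0.1,0.36,-0.15,0,0,0,0],[0.1,0.4,-0.15,0,0,0,0],[0.1,0.4,-0.15,0,0,0,0],[0.1,0.4,-0.15,0,0,0,0]],
])

```text
time: 24.62
position: [391.2, 274.9, 252.9]
tcp_rot: [-0.072, 0.997, -0.0, 0.002]
wrist_force: [0.4, -0.6, 0.0]
grip_width: 0.999
finger_force: 0.0
```

```bash
cat >> chk.py <<'E'
h=[(a,samp(g,proj(f,[[571.5+57*np.cos(a),43+57*np.sin(a),52]]))[0]) for a in np.arange(2.8,3.8,.05)];print("handle brightness",[(round(a,2),int(b)) for a,b in h])
F("pot",(486,384),40,77)
E
python3 chk.py; python3 jar.py
```

```text
mug rim (place 571.2,42.05) [571.8  44. ] -40.9
mug rim inner [565.5  47.5] -55.3
jar@start [461.8 225.3] -1.5
jar@place [ 549.  -107.2] -79.4
spoon n 251 x range -71.3 66.1 mid y -9.1 dir [-0.99989945  0.01418069]
inc [-0.0805 -0.071   0.0731] [-0.003  0.026 -0.041] now [391.4 274.4 252.7] t 24.68
[ 0.5  -0.27  2.02 -0.    1.39 -1.21]
handle brightness [(np.float64(2.8), 207), (np.float64(2.85), 207), (np.float64(2.9), 206), (np.float64(2.95), 195), (np.float64(3.0), 160), (np.float64(3.05), 130), (np.float64(3.1), 138), (np.float64(3.15), 190), (np.float64(3.2), 231), (np.float64(3.25), 227), (np.float64(3.3), 178), (np.float64(3.35), 121), (np.float64(3.4), 104), (np.float64(3.45), 137), (np.float64(3.5), 186), (np.float64(3.55), 207), (np.float64(3.6), 212), (np.float64(3.65), 212), (np.float64(3.7), 213), (np.float64(3.75), 212)]
pot [486.1 386.4] -37.1
[391.55121893 273.99192726 252.51680297] base 154.91680296795693 [ 0.53550959 -0.48086057 -0.27062636]
scene-frame place [ 545.229  -110.5251]
z 174.9 edges -19.5 13.0 mid -3.25
z 189.9 edges -44.0 44.0 mid 0.0
z 204.9 edges -4.5 40.0 mid 17.75
right dir [ 0.66355299 -0.74812929]
```

```bash
python3 -c "
from bench import bot
print(bot.hand_in())"
```

```text
the job is handed in; nothing more can be done
None
```

I handed in the job at about 25 s, and no verdict came back: mug and jar measured about 2 mm from their places, and the spoon about 3 mm from its own and aligned, hollow up by the images; I viewed 12 pictures, over the limit of 10.

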